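Sound the bore of a dry-bath block and close it with the plug that fits

ROBOT

A 7-joint arm with a two-finger parallel gripper is mounted at the origin on a cart in front of the work surface, level with it; the furniture and walls round the work are solid. World frame = base frame: x ahead of the robot, y to its left, z up, the work surface at z = 0. Lengths are in m, angles in rad, forces in N, time in s.
With the tool pointing down it reaches from about 0.425 to 1.025 m from the base axis. Payload 9.4 kg.
Tool frame: the origin (TCP) lies at the very end of the fingers, on their centre line; the grasp point (between the pads) lies 19 mm behind it; z points along the fingers, y is the line along which they close (so a half turn about z gives the same grasp; the last joint's range is limited). The gripper opens to 85 mm and grips with 20 to 120 N. Pads are 22 mm wide; open, the fingers measure 114 mm over their backs; the gripper's body (76 mm by 85 mm) begins 54 mm behind the grasp point. The pads swing forward as they close: fully open they stand 13 mm farther back than shut.
Start: joints at [-0.077, 0.599, -0.003, 1.599, 0.002, 0.943, -0.08], TCP at [0.725, -0, 0.231] pointing down, gripper open.
Joint ranges: [-2.57, 2.57], [-0.35, 1.97], [-1.29, 1.29], [0.11, 2.56], [-1.05, 4.19], [0.11, 1.86], [-2.63, 2.63]. Speed limits (rad/s): [2.22, 2.22, 3.01, 3.01, 3.14, 3.14, 3.14].

INTERFACE

Orientations are given as a unit quaternion [x, y, z, w].
In Python, from station import robot gives the robot as it stands. The module is installed in compiled form; this text tells all that it offers.
- The arm moves only by the tool drive_tool, never from a script. Its argument "increments" is a list of rows, each a list of 5 numbers: the closure, from 0 (fully open) to 1 (shut), then the shift along the tool's x, y, z normalised to -1 to 1, where 1 is 500 mm, then the turn about the tool's z normalised to -1 to 1, where 1 is 90 degrees. A call has 1 to 20 rows; each row is the pose to reach, as a shift and turn from the pose commanded when the call began, along the tool's axes at that moment; what a row does not reach only later rows make up. A row lasts 1/10 s, in which the tool goes at most 50 mm and 8.59 degrees, less where a joint would pass 70% of its speed; a pose out of reach is approached as far as the arm can. A call with a number of a shift or a turn outside -1 to 1 is refused whole. A call with a gripper value outside its range is refused whole. The fingers move at their own pace and stop on an object; "grip_force" is the grip in N (left out, the last holds). Time passes only in rows, so rows that repeat a pose let the fingers close. It gives the time, the measured TCP pose, the force, the opening and the grip force at its end, in the units of the state.
- robot.state(): the state, without advancing time (a new reading comes with each control period).
- robot.snapshot(name): name is "scene" or "side" or "wrist"; returns a dict with "frame" (420x560x3 uint8, red, green, blue), "fx", "fy", "cx", "cy" (pixels), "k1" (the pictures are not rectified: a ray, as slopes to the right and down, at radius r is drawn at 1 + k1 r^2 times it, then the intrinsics apply), "rvec" (rotation vector, rad) and "tvec" (3), from world to camera coordinates, as OpenCV has them; the wrist camera has in their place "tool_from_camera" (4x4, takes a point from camera to tool coordinates, whose origin is the TCP and whose axes are the flange's). Camera axes: x right, y down, z forward; pixel columns grow to the right and rows downward; lengths in m; the calibration is good to about 2 mm. A picture is of the moment at which its call begins: read the wrist's pose just before it. There is no depth.
- robot.sign_off(): hands the job in; it is judged then, once.
Trained networks look in the newest picture that a camera, given by its name, has taken for a name from the list of things; names that differ only in an ending like _2 or _b are one class to them, and where a whole thing is asked for, a point or a joint stands for the part that bears it (a point fixed in the world has none). Each returns a list of dicts, best first, with "score" (0 to 1); they miss things now and then, are a little off and sometimes report something else, mostly with a low value. They report only what shows in the picture. A call takes as long as a camera call. They do not tell look-alikes from the thing itself.
- robot.search_frame(camera, query): "at" ([x, y, z] in m, in the coordinates of the camera as it stood for that picture, good to about 4 mm: the middle of the surface that is visible of it).
- robot.pinpoint(camera, query): "at" ([x, y, z] in m, in the coordinates of the camera as it stood for that picture, good to about 4 mm: a listed point, or the origin of a listed thing).
The state is a dict: "clock": time; "joint_positions": joint angles; "qd": joint speeds; "tau": joint torques, N m; "tcp_pos": TCP position; "tcp_rot": TCP orientation; "wrist_force": force on the tool from outside, world axes, zero at the start; "moment": the same for the moment, N m; "finger_gap": opening from 0.0 (shut) to 1.0 (fully open); "finger_force": force on a finger pad.
Only numpy, scipy, OpenCV 4.12 (cv2) and the standard library are available. Lean on these libraries where they do the work, as an engineer would, in place of code of your own. Each camera call takes 0.05 s, during which the arm holds its last target. There are 200 camera calls.

TASK

The bore of the aluminium dry-bath block is either shallow or deep. Sound it first with the depth rod, letting the rod rest a moment at its lowest, and stand the rod upright back on the bench beside the block; then close the bore with the one plug whose thick part is as long as the bore is deep, so that the plug's shoulder is level with the top of the block. Leave the other plug standing where it is.

Things in the scene. Friction and masses are not known exactly. Their poses are not given: they have to be found in the camera images.
- bore (a point): Centre of the bore's mouth, level with the top of the block. Block: plain aluminium, 80 x 100 x 72 mm high, fixed to the bench (bench top z = 0), turned up to 20 degrees; its one round vertical blind hole is 32 mm wide and either 35 or 60 mm deep (flat bottom). The mouth lies 22 mm off the block's middle along +y (the block's 100 mm direction); z up.
- rod_mid (a point): Depth rod, bright steel, stands loose and upright on the bench; origin at its centre, 59 mm above its flat foot. 118 mm tall, 0.16 kg: foot 22 mm wide and 26 mm high, above it a slim stem 14 mm wide up to the top (grip there, 80 to 100 mm above the foot, so that the fingers stay above the block). Two thin dark rings round the stem, 35 and 60 mm above the underside of the foot. z runs up the stem.
- short_plug_mid (a point): Short plug, aluminium, stands loose and upright on the bench; origin at its centre, 42.5 mm above its flat foot. 85 mm tall, about 0.06 kg: thick part 22 mm wide and 35 mm high, ending in a square shoulder, above it a stem 14 mm wide and 50 mm high to grip. z runs up the stem.
- long_plug_mid (a point): Long plug, like the short one but 110 mm tall, about 0.09 kg: thick part 22 mm wide and 60 mm high, shoulder, then a stem 14 mm wide and 50 mm high to grip; origin at its centre, 55 mm above its flat foot. z runs up the stem. The two plugs may stand in either order.
Not all that is in view belongs to the job. There is more than one size of the part that bears bore; the job needs the larger. What is shaped like the part that bears long_plug_mid but turquoise is not meant.

How it is judged:
By the outcome, as a careful person would: the job done as asked, in the order asked, and still so for the second after the job is handed in, with the robot touching nothing.
It also fails if it takes over 64 s, if anything falls off the work surface, if the arm or the gripper's body presses on something with over 40 N, if the wrist force passes 120 N, or if a joint passes its speed limit or range.

## Working session

There is one attempt and no reset: what is moved stays moved. The work goes in short steps, Python scripts to look and compute and a tool call to move; the robot and the scene stay as the last step left them, time stands still between calls to the robot, and variables do not carry over. Pictures are saved under pics/ and viewed, at most 10 in all, crops included, and the job is handed in when it is done.

Besides the shell and the picture viewer there is one more tool, called after "Request:" by a JSON object that holds its "name" and its "arguments". drive_tool: Moves the arm, as the interface text tells. Its arguments: {"type":"object","properties":{"increments":{"type":"array","items":{"type":"array","items":{"type":"number"}}},"grip_force":{"type":"number"}},"required":["increments"]}

```bash
mkdir -p pics; cat > h.py <<'E'
import numpy as np, cv2
from scipy.spatial.transform import Rotation as R
from station import robot
def cam2world(s,st=None):
    if 'rvec' in s:
        Rm=cv2.Rodrigues(np.array(s['rvec'],float))[0]; t=np.array(s['tvec'],float).ravel()
        return Rm.T,-Rm.T@t
    T=np.array(s['tool_from_camera']); Rt=R.from_quat(st['tcp_rot']).as_matrix()
    return Rt@T[:3,:3], Rt@T[:3,3]+np.array(st['tcp_pos'])
def snap(n):
    st=robot.state(); s=robot.snapshot(n); s['A'],s['c']=cam2world(s,st); return s,st
def w(s,p): return s['A']@np.array(p)+s['c']
def proj(s,P):
    p=s['A'].T@(np.array(P)-s['c']); a=p[:2]/p[2]; a=a*(1+s['k1']*(a@a))
    return a*[s['fx'],s['fy']]+[s['cx'],s['cy']]
def ray(s,uv,z):
    K=np.array([[s['fx'],0,s['cx']],[0,s['fy'],s['cy']],[0,0,1.]])
    d=(np.array(uv,float)-[s['cx'],s['cy']])/[s['fx'],s['fy']]; x=d.copy()
    for _ in range(20): x=d/(1+s['k1']*(x@x))
    v=s['A']@np.r_[x,1]; return s['c']+v*(z-s['c'][2])/v[2]
def save(s,n): cv2.imwrite('pics/'+n+'.png',s['frame'][:,:,::-1])
E
python3 - <<'E'
from h import *
import cv2
for n in ['scene','side','wrist']:
    s,st=snap(n); save(s,n+'0')
    for q in ['bore','rod_mid','short_plug_mid','long_plug_mid']:
        for d in robot.pinpoint(n,q):
            P=w(s,d['at']); print(n,q,round(d['score'],2),P.round(3),proj(s,P).round(0))
a=cv2.imread('pics/scene0.png');b=cv2.imread('pics/side0.png')
print(robot.state())
E
```

```text
scene bore 0.76 [0.59  0.231 0.071] [258. 197.]
scene bore 0.74 [0.463 0.165 0.045] [330. 217.]
scene rod_mid 0.55 [0.431 0.035 0.063] [379. 181.]
scene short_plug_mid 0.84 [0.498 0.396 0.04 ] [239. 289.]
scene long_plug_mid 0.98 [0.456 0.319 0.056] [285. 267.]
scene long_plug_mid 0.6 [0.43  0.263 0.057] [315. 254.]
side bore 0.88 [0.588 0.229 0.072] [308. 206.]
side bore 0.8 [0.465 0.162 0.048] [246. 241.]
side rod_mid 0.6 [0.43  0.037 0.059] [225. 288.]
side short_plug_mid 0.72 [0.501 0.398 0.042] [260. 174.]
side long_plug_mid 0.84 [0.432 0.269 0.054] [228. 204.]
side long_plug_mid 0.81 [0.457 0.321 0.057] [241. 188.]
wrist bore 0.69 [0.465 0.167 0.045] [23. 32.]
wrist rod_mid 0.77 [0.433 0.039 0.06 ] [ 10. 161.]
{'clock': 0.75, 'joint_positions': array([-0.07669483,  0.59925836, -0.00248474,  1.59939112,  0.00182089,
        0.9428946 , -0.07979599]), 'qd': array([-1.04675243e-03, -8.15342289e-04, -8.60028249e-04,  8.71251943e-04,
       -1.01745957e-04,  6.66011837e-04, -4.87599787e-05]), 'tau': array([ 1.41815886e-03, -7.76060557e+01,  1.56380765e+00, -2.58364105e+01,
        1.24732943e-02,  2.10840793e-03, -3.75573237e-06]), 'tcp_pos': array([ 7.25009391e-01, -2.52071866e-05,  2.31308240e-01]), 'tcp_rot': array([ 7.07099626e-01,  7.07113935e-01, -4.09046053e-06,  4.39132609e-05]), 'wrist_force': array([-0.06409277, -0.18303315,  0.09248797]), 'moment': array([-0.0308047 , -0.01703862,  0.01572837]), 'finger_force': 0.0, 'finger_gap': 0.9954425065627163}
```

View pics/scene0.png

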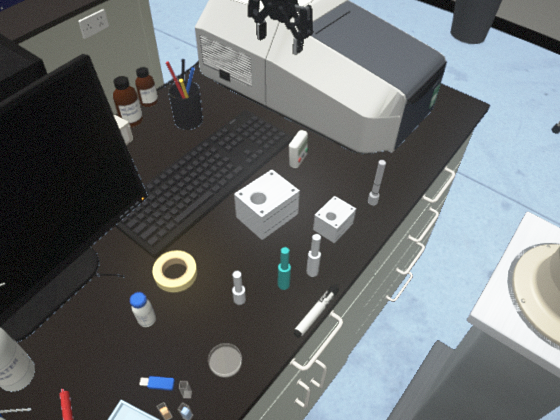

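View pics/side0.png

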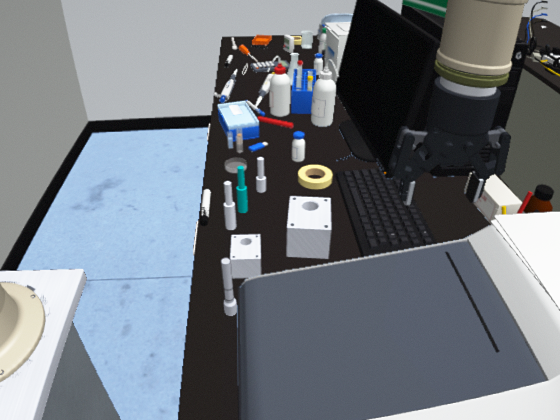

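View pics/wrist0.png

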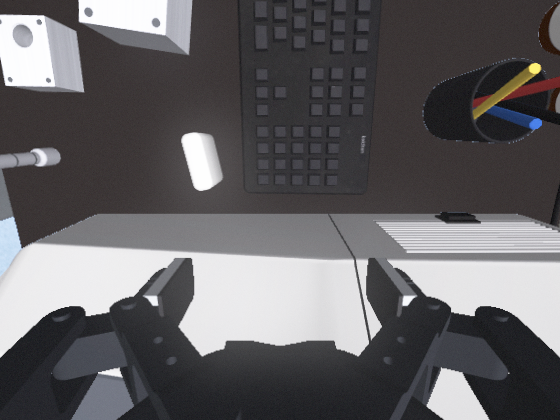

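The scene view shows:
- the large block, bore at (258,197), and a small decoy block at (330,217)
- the rod at (378,181)
- the white long plug at (315,254) and its turquoise look-alike at (285,268)
- the short plug at (239,288)

The side view agrees with this. The wrist view shows the instrument beneath the tool. Next I check clearances.

```bash
python3 - <<'E'
from h import *
s,_=snap('scene'); 
for n,uv,z in [('instr low corner',(396,151),0),('instr low left',(360,143),0),('white obj base',(297,166),0),('white obj top',(302,133),.04),('blk TL',(237,187),.072),('blk T',(275,171.5),.072),('blk R',(299,191),.072),('blk B',(262,211),.072),('tape',(195,275),0),('kbd corner',(150,250),0),('kbd r',(290,150),0),('sm R',(354,205),.05),('sm B',(335,223),.05), ('sm T',(335,197),.05),('bench edge',(440,210),0)]:
    print(n,ray(s,uv,z).round(3))
v,_=snap('side')
for n,uv,z in [('instr top near corner',(240,285),.15),('instr top c2',(250,275),.2),('bore',(311,206),.072),('instr back',(470,238),.2)]:
    print(n,ray(v,uv,z).round(3))
wv,_=snap('wrist')
for n,uv,z in [('instr edge base',(100,214),0),('instr top',(60,248),.15),('instr mid',(300,255),.15),('white',(200,185),.0),('white',(190,135),.0)]:
    print(n,ray(wv,uv,z).round(3))
E
```

```text
instr low corner [ 0.473 -0.137  0.   ]
instr low left [ 0.555 -0.105  0.   ]
white obj base [0.625 0.055 0.   ]
white obj top [ 0.659 -0.006  0.04 ]
blk TL [0.64  0.238 0.072]
blk T [0.608 0.157 0.072]
blk R [0.538 0.169 0.072]
blk B [0.562 0.254 0.072]
tape [0.599 0.409 0.   ]
kbd corner [ 0.709  0.424 -0.   ]
kbd r [0.67  0.022 0.   ]
sm R [0.442 0.114 0.05 ]
sm B [0.445 0.176 0.05 ]
sm T [0.483 0.12  0.05 ]
bench edge [ 0.307 -0.033  0.   ]
instr top near corner [ 0.459 -0.044  0.15 ]
instr top c2 [ 0.473 -0.075  0.2  ]
bore [0.593 0.229 0.072]
instr back [ 0.772 -0.03   0.2  ]
instr edge base [ 0.483 -0.039  0.   ]
instr top [ 0.542 -0.026  0.15 ]
instr mid [ 0.743 -0.032  0.15 ]
white [0.622 0.001 0.   ]
white [0.614 0.064 0.   ]
```

Request:
{"name": "drive_tool", "arguments": {"increments": [[0.4,0,-0.1,0,0],[0.4,0,-0.2,0,0],[0.4,0,-0.3,0,0],[0.4,0,-0.4,0,0],[0.4,0,-0.5,0,0],[0.4,0,-0.57,0,0],[0.4,0,-0.57,0,0],[0.4,0,-0.57,0,0],[0.4,0,-0.57,0,0],[0.4,0,-0.57,0,0]], "grip_force": 30}}

```text
clock: 1.9
tcp_pos: [0.4413, 0.0001, 0.2312]
tcp_rot: [0.707, 0.707, 0.0, 0.0]
wrist_force: [0.1, -0.9, 0.1]
finger_gap: 0.599
finger_force: 0.0
```

```bash
cat > look.py <<'E'
from h import *
import sys
s,st=snap('wrist'); save(s,sys.argv[1]); print(st['tcp_pos'].round(4),st['finger_gap'],'cam',s['c'].round(3))
for q in sys.argv[2:]:
    for d in robot.pinpoint('wrist',q):
        P=w(s,d['at']); print(q,round(d['score'],2),P.round(4),proj(s,P).round(0))
E
python3 look.py w1 rod_mid bore
```

```text
[4.413e-01 1.000e-04 2.312e-01] 0.5993765984438614 cam [0.442 0.067 0.373]
rod_mid 0.94 [0.4347 0.04   0.0576] [273. 158.]
```

View pics/w1.png

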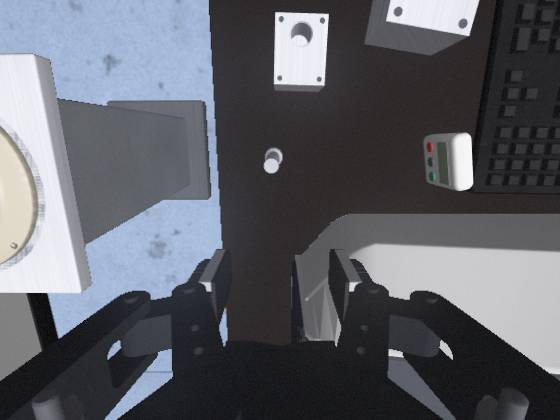

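The rod is directly ahead of the gripper, with its top at about (271,166).

```bash
python3 - <<'E'
from h import *
s,_=snap('wrist'); print(ray(s,(271,166),.118),ray(s,(275,155),.026))
E
```

```text
[0.43370225 0.03827992 0.118     ] [0.43572129 0.04093258 0.026     ]
```

Request:
{"name": "drive_tool", "arguments": {"increments": [[0.4,0.078,-0.014,0,0],[0.4,0.078,-0.014,0.06,0],[0.4,0.078,-0.014,0.14,0],[0.4,0.078,-0.014,0.22,0],[0.4,0.078,-0.014,0.28,0],[0.4,0.078,-0.014,0.32,0],[0.4,0.078,-0.014,0.32,0],[0.4,0.078,-0.014,0.32,0],[1,0.078,-0.014,0.32,0],[1,0.078,-0.014,0.32,0],[1,0.078,-0.014,0.32,0],[1,0.078,-0.014,0.32,0],[1,0.078,-0.014,0.32,0],[1,0.078,-0.014,0.32,0],[1,0.078,-0.014,0.32,0]]}}

```text
clock: 3.6
tcp_pos: [0.4335, 0.039, 0.0723]
tcp_rot: [0.707, 0.707, 0.001, 0.001]
wrist_force: [-0.1, -0.1, 8.1]
finger_gap: 0.152
finger_force: 29.1
```

Request:
{"name": "drive_tool", "arguments": {"increments": [[1,0,0,-0.08,0],[1,0,0,-0.16,0],[1,0,0,-0.22,0],[1,0,0,-0.26,0],[1,0.05,0.07,-0.26,0],[1,0.1,0.14,-0.26,0],[1,0.15,0.21,-0.26,0],[1,0.19,0.27,-0.26,0],[1,0.222,0.312,-0.26,0],[1,0.222,0.312,-0.26,0],[1,0.222,0.312,-0.26,0],[1,0.222,0.312,-0.26,0]], "grip_force": 50}}

```text
clock: 4.8
tcp_pos: [0.5879, 0.149, 0.2014]
tcp_rot: [0.707, 0.707, -0.001, -0.0]
wrist_force: [-0.0, -0.3, -2.3]
finger_gap: 0.15
finger_force: 49.1
```

```bash
python3 look.py w2 bore rod_mid
```

```text
[0.5879 0.149  0.2014] 0.15027010687461093 cam [0.589 0.216 0.344]
bore 0.82 [0.5941 0.2305 0.069 ] [286. 115.]
bore 0.72 [0.4647 0.1651 0.0448] [161. 183.]
rod_mid 0.91 [0.5905 0.1497 0.1893] [283. 252.]
```

View pics/w2.png

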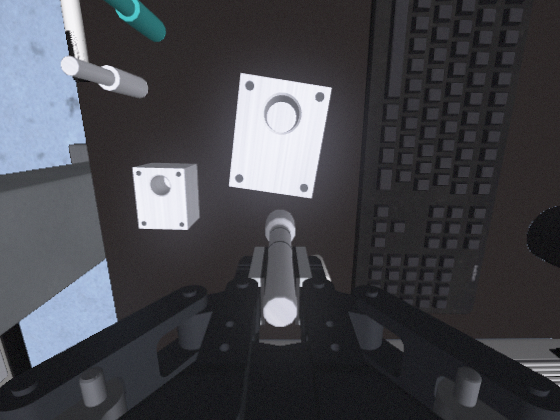

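The bore mouth is centred near (282,112), and the block top's corners are at (240,73), (331,88), (314,198) and (229,187). The rod is held upright.

```bash
python3 - <<'E'
from h import *
s,_=snap('wrist'); C=np.array([ray(s,p,.072) for p in [(240,73),(331,88),(314,198),(229,187)]])[:,:2]
print(C.round(4)); c=C.mean(0); yv=(C[0]+C[1]-C[2]-C[3]); print(np.linalg.norm(yv)/2); yv/=np.linalg.norm(yv); print(c,yv,c+.022*yv)
print(ray(s,(282.5,112.5),.072))
print('foot c',ray(s,(279,219),.132),'top',ray(s,(280,312),.248))
g=cv2.cvtColor(s['frame'],cv2.COLOR_RGB2GRAY)[85:145,255:312]
cv2.imwrite('pics/c1.png',cv2.resize(g,None,fx=10,fy=10,interpolation=cv2.INTER_CUBIC))
E
```

```text
[[0.5551 0.2654]
 [0.6341 0.2532]
 [0.6221 0.1549]
 [0.5409 0.1658]]
0.09982696086297303
[0.5880403  0.20981018] [0.13141965 0.99132683] [0.59093153 0.23161937]
[0.59176506 0.23291293 0.072     ]
foot c [0.58859671 0.15197957 0.132     ] top [0.58929374 0.15003825 0.248     ]
```

View pics/c1.png

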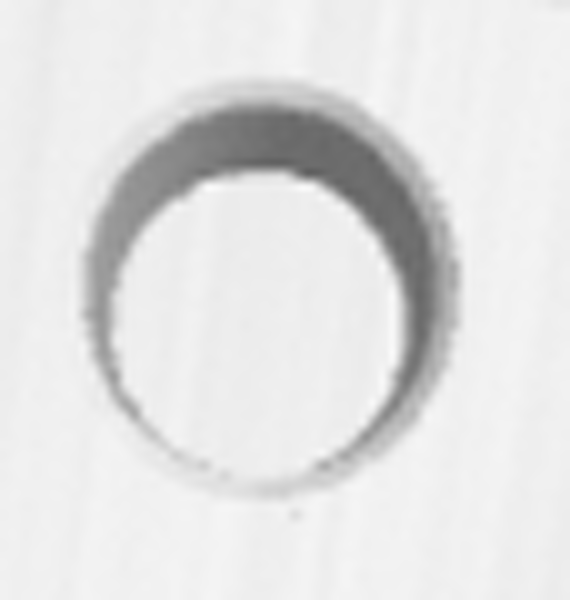

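Request:
{"name": "drive_tool", "arguments": {"increments": [[1,0.06,0.006,0,0],[1,0.12,0.006,0,0],[1,0.161,0.006,0,0],[1,0.161,0.006,0.05,0],[1,0.161,0.006,0.09,0],[1,0.161,0.006,0.09,0],[1,0.161,0.006,0.09,0]]}}

```text
clock: 5.7
tcp_pos: [0.592, 0.2302, 0.1565]
tcp_rot: [0.707, 0.707, -0.0, -0.0]
wrist_force: [0.2, 0.8, -1.5]
finger_gap: 0.146
finger_force: 49.0
```

```bash
python3 - <<'E'
from h import *
a=[]
for n,P in [('scene',(.5915,.2318,.09)),('side',(.5915,.2318,.09))]:
    s,st=snap(n); u,v=proj(s,P).astype(int); f=s['frame'][v-40:v+40,u-50:u+50,::-1]; a.append(cv2.resize(f,None,fx=4,fy=4,interpolation=cv2.INTER_CUBIC))
cv2.imwrite('pics/c2.png',np.hstack(a)); print(st['tcp_pos'])
E
```

```text
[0.59242004 0.2303013  0.15713438]
```

View pics/c2.png

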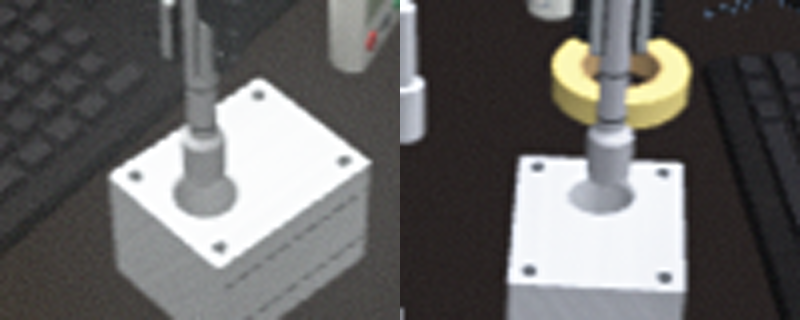

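The foot is just above the mouth, roughly 2–3 mm toward +x. I'll shift −2.5 mm in x and lower to just above the shallow level.

Request:
{"name": "drive_tool", "arguments": {"increments": [[1,0,-0.005,0,0],[1,0,-0.005,0.02,0],[1,0,-0.005,0.05,0],[1,0,-0.005,0.08,0],[1,0,-0.005,0.084,0],[1,0,-0.005,0.084,0]]}}

```text
clock: 6.4
tcp_pos: [0.5889, 0.2303, 0.1129]
tcp_rot: [0.707, 0.707, -0.001, -0.0]
wrist_force: [0.2, -0.4, -1.1]
finger_gap: 0.15
finger_force: 49.0
```

Request:
{"name": "drive_tool", "arguments": {"increments": [[1,0,0,0.006,0],[1,0,0,0.012,0],[1,0,0,0.016,0],[1,0,0,0.016,0]]}}

```text
clock: 6.8
tcp_pos: [0.5894, 0.2305, 0.1062]
tcp_rot: [0.707, 0.707, -0.0, 0.0]
wrist_force: [-0.2, 0.4, -2.4]
finger_gap: 0.147
finger_force: 49.0
```

Request:
{"name": "drive_tool", "arguments": {"increments": [[1,0,0,0.01,0],[1,0,0,0.02,0],[1,0,0,0.03,0],[1,0,0,0.036,0],[1,0,0,0.036,0]]}}

```text
clock: 7.3
tcp_pos: [0.5892, 0.2304, 0.0876]
tcp_rot: [0.707, 0.707, -0.0, -0.0]
wrist_force: [0.6, -0.0, -1.9]
finger_gap: 0.15
finger_force: 49.0
```

Request:
{"name": "drive_tool", "arguments": {"increments": [[1,0,0,0.002,0],[1,0,0,0.004,0],[1,0,0,0.006,0],[1,0,0,0.007,0],[1,0,0,0.007,0],[1,0,0,0.007,0]]}}

```text
clock: 7.9
tcp_pos: [0.5895, 0.2305, 0.0848]
tcp_rot: [0.707, 0.707, 0.0, 0.0]
wrist_force: [0.7, 0.2, -1.3]
finger_gap: 0.151
finger_force: 49.0
```

Request:
{"name": "drive_tool", "arguments": {"increments": [[1,0,0,0.001,0],[1,0,0,0.002,0],[1,0,0,0.003,0],[1,0,0,0.003,0],[1,0,0,0.003,0]]}}

```text
clock: 8.4
tcp_pos: [0.5898, 0.2306, 0.0845]
tcp_rot: [0.707, 0.707, 0.001, 0.0]
wrist_force: [-1.8, -1.0, 10.5]
finger_gap: 0.152
finger_force: 50.6
```

Contact at about 60 mm, so the bore is deep. I'll let the rod rest there, then lift.

Request:
{"name": "drive_tool", "arguments": {"increments": [[1,0,0,0,0],[1,0,0,0,0],[1,0,0,0,0],[1,0,0,0,0],[1,0,0,0,0],[1,0,0,0,0],[1,0,0,0,0],[1,0,0,0,0],[1,0,0,0,0],[1,0,0,0,0],[1,0,0,0,0],[1,0,0,0,0]]}}

```text
clock: 9.6
tcp_pos: [0.5898, 0.2306, 0.0845]
tcp_rot: [0.707, 0.707, 0.001, 0.0]
wrist_force: [-1.9, -0.6, 9.1]
finger_gap: 0.147
finger_force: 50.6
```

Request:
{"name": "drive_tool", "arguments": {"increments": [[1,0,0,-0.04,0],[1,0,0,-0.1,0],[1,0,0,-0.16,0],[1,0,0,-0.2,0],[1,0,0,-0.22,0],[1,-0.06,-0.02,-0.22,0],[1,-0.13,-0.04,-0.22,0],[1,-0.19,-0.055,-0.22,0],[1,-0.23,-0.068,-0.22,0],[1,-0.23,-0.068,-0.22,0],[1,-0.23,-0.068,-0.15,0],[1,-0.23,-0.068,-0.08,0],[1,-0.23,-0.068,-0.01,0],[1,-0.23,-0.068,0.01,0],[1,-0.23,-0.068,0.01,0]]}}

```text
clock: 11.1
tcp_pos: [0.5547, 0.1159, 0.0768]
tcp_rot: [0.707, 0.707, -0.001, -0.001]
wrist_force: [-0.6, -0.1, -2.2]
finger_gap: 0.145
finger_force: 49.0
```

Request:
{"name": "drive_tool", "arguments": {"increments": [[1,0,0,0.003,0],[1,0,0,0.006,0],[1,0,0,0.008,0],[1,0,0,0.009,0],[1,0,0,0.009,0],[1,0,0,0.009,0]]}}

```text
clock: 11.7
tcp_pos: [0.5556, 0.1155, 0.0741]
tcp_rot: [0.707, 0.707, 0.0, 0.0]
wrist_force: [-0.1, -0.2, -1.4]
finger_gap: 0.15
finger_force: 49.0
```

Request:
{"name": "drive_tool", "arguments": {"increments": [[1,0,0,0.001,0],[1,0,0,0.002,0],[1,0,0,0.003,0],[1,0,0,0.004,0],[1,0,0,0.004,0],[1,0,0,0.004,0]]}}

```text
clock: 12.3
tcp_pos: [0.5556, 0.1155, 0.0724]
tcp_rot: [0.707, 0.707, 0.0, 0.0]
wrist_force: [-1.5, -0.7, 7.8]
finger_gap: 0.152
finger_force: 50.5
```

Request:
{"name": "drive_tool", "arguments": {"increments": [[0.8,0,0,0,0],[0.6,0,0,0,0],[0.4,0,0,0,0],[0.4,0,0,0,0],[0.4,0,0,0,0],[0.4,0,0,-0.04,0],[0.4,0,0,-0.12,0],[0.4,0,0,-0.2,0],[0.4,0,0,-0.28,0],[0.4,0,0,-0.3,0],[0.4,0.06,-0.08,-0.3,0],[0.4,0.11,-0.16,-0.3,0],[0.4,0.17,-0.24,-0.3,0],[0.4,0.17,-0.24,-0.3,0],[0.4,0.17,-0.24,-0.3,0],[0.4,0.17,-0.24,-0.3,0]]}}

```text
clock: 13.9
tcp_pos: [0.4362, 0.2, 0.2215]
tcp_rot: [0.707, 0.707, -0.0, 0.0]
wrist_force: [-0.3, -0.2, -0.5]
finger_gap: 0.602
finger_force: 0.0
```

```bash
python3 look.py w3 long_plug_mid; python3 - <<'E'
from h import *
s,_=snap('side'); 
for d in robot.pinpoint('side','rod_mid'): print(d['score'],w(s,d['at']).round(3))
u,v=proj(s,(.5556,.1155,.06)).astype(int); f=s['frame'][v-60:v+60,u-80:u+80,::-1]
a=cv2.imread('pics/w3.png'); f=cv2.resize(f,(560,420))
cv2.imwrite('pics/c3.png',np.hstack([a[:300],np.ascontiguousarray(f[60:360])])[:, :800])
E
```

```text
[0.4362 0.2    0.2215] 0.6016410020438284 cam [0.437 0.267 0.364]
long_plug_mid 0.89 [0.4309 0.2675 0.0549] [274. 131.]
long_plug_mid 0.62 [0.4592 0.3214 0.053 ] [302.  75.]
0.62 [0.556 0.111 0.057]
```

View pics/c3.png

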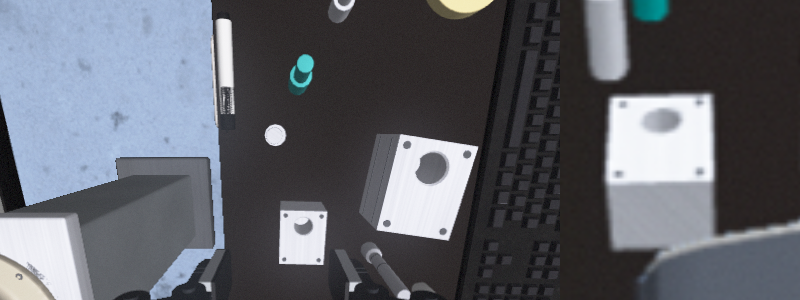

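The rod stands upright beside the block, and the long plug's top is at (275,135).

```bash
python3 - <<'E'
from h import *
s,st=snap('wrist'); p=ray(s,(275.3,134.7),.11); d=p-st['tcp_pos']; print(p,'tool x,y',d[1]/.5,d[0]/.5)
E
```

```text
[0.43345047 0.26446468 0.11      ] tool x,y 0.12953805533485363 -0.0056226988390144506
```

Request:
{"name": "drive_tool", "arguments": {"increments": [[0.4,0.07,-0.007,0,0],[0.4,0.13,-0.007,0,0],[0.4,0.13,-0.007,0.06,0],[0.4,0.13,-0.007,0.14,0],[0.4,0.13,-0.007,0.22,0],[0.4,0.13,-0.007,0.27,0],[0.4,0.13,-0.007,0.292,0],[0.4,0.13,-0.007,0.292,0],[0.4,0.13,-0.007,0.292,0],[1,0.13,-0.007,0.292,0],[1,0.13,-0.007,0.292,0],[1,0.13,-0.007,0.292,0],[1,0.13,-0.007,0.292,0],[1,0.13,-0.007,0.292,0],[1,0.13,-0.007,0.292,0],[1,0.13,-0.007,0.292,0]], "grip_force": 40}}

```text
clock: 15.75
tcp_pos: [0.4323, 0.2658, 0.0768]
tcp_rot: [0.707, 0.707, 0.001, 0.0]
wrist_force: [-0.6, -0.2, 7.4]
finger_gap: 0.149
finger_force: 38.9
```

Request:
{"name": "drive_tool", "arguments": {"increments": [[1,0,0,-0.06,0],[1,0,0,-0.14,0],[1,0,0,-0.2,0],[1,0,0,-0.23,0],[1,-0.02,0.08,-0.23,0],[1,-0.04,0.16,-0.23,0],[1,-0.06,0.24,-0.23,0],[1,-0.07,0.314,-0.23,0],[1,-0.07,0.314,-0.23,0],[1,-0.07,0.314,-0.17,0],[1,-0.07,0.314,-0.17,0],[1,-0.07,0.314,-0.17,0]]}}

```text
clock: 16.95
tcp_pos: [0.5881, 0.2305, 0.1608]
tcp_rot: [0.707, 0.707, -0.001, -0.0]
wrist_force: [0.8, 0.5, 0.6]
finger_gap: 0.144
finger_force: 39.4
```

```bash
python3 - <<'E'
from h import *
a=[]
for n in ['scene','side']:
    s,st=snap(n); u,v=proj(s,(.59,.231,.09)).astype(int); f=s['frame'][v-40:v+40,u-50:u+50,::-1]; a.append(cv2.resize(f,None,fx=4,fy=4,interpolation=cv2.INTER_CUBIC))
cv2.imwrite('pics/c4.png',np.hstack(a)); print(st['tcp_pos'])
E
```

```text
[0.58862952 0.23079153 0.16151968]
```

View pics/c4.png

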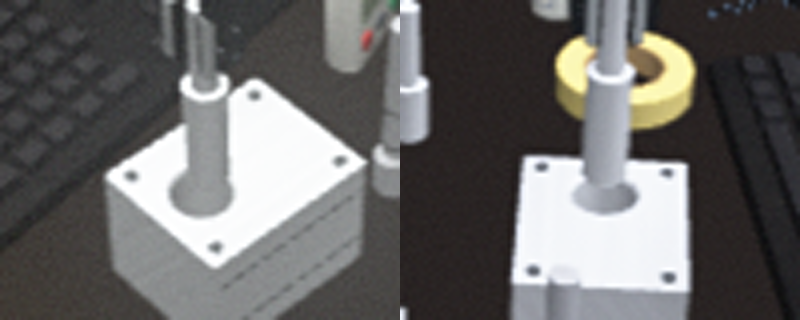

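The plug hangs over the mouth, centred to within about 2 mm. I'll lower it.

Request:
{"name": "drive_tool", "arguments": {"increments": [[1,0,0.001,0.02,0],[1,0,0.001,0.04,0],[1,0,0.001,0.07,0],[1,0,0.001,0.1,0],[1,0,0.001,0.126,0],[1,0,0.001,0.134,0],[1,0,0.001,0.134,0]]}}

```text
clock: 17.75
tcp_pos: [0.589, 0.2303, 0.0926]
tcp_rot: [0.707, 0.707, -0.001, -0.0]
wrist_force: [0.6, -1.0, -0.5]
finger_gap: 0.146
finger_force: 39.4
```

Request:
{"name": "drive_tool", "arguments": {"increments": [[1,0,0,0.002,0],[1,0,0,0.004,0],[1,0,0,0.006,0],[1,0,0,0.008,0],[1,0,0,0.008,0],[1,0,0,0.008,0]]}}

```text
clock: 18.35
tcp_pos: [0.5895, 0.2305, 0.0899]
tcp_rot: [0.707, 0.707, 0.0, 0.0]
wrist_force: [-0.2, -0.3, -1.3]
finger_gap: 0.149
finger_force: 39.4
```

Request:
{"name": "drive_tool", "arguments": {"increments": [[1,0,0,0.001,0],[1,0,0,0.002,0],[1,0,0,0.003,0],[1,0,0,0.003,0],[1,0,0,0.003,0]]}}

```text
clock: 18.85
tcp_pos: [0.5897, 0.2306, 0.0889]
tcp_rot: [0.707, 0.707, 0.0, 0.0]
wrist_force: [-0.9, -0.4, 5.5]
finger_gap: 0.15
finger_force: 40.4
```

Seated on the bottom. I'll release, rise and check.

Request:
{"name": "drive_tool", "arguments": {"increments": [[0.8,0,0,0,0],[0.6,0,0,0,0],[0.4,0,0,0,0],[0.4,0,0,0,0],[0.4,0,0,0,0],[0.4,0,0,-0.04,0],[0.4,0,0,-0.12,0],[0.4,0,0,-0.2,0],[0.4,0,0,-0.28,0],[0.4,0,0,-0.34,0],[0.4,0,0,-0.34,0],[0.4,0,0,-0.34,0]]}}

```text
clock: 20.05
tcp_pos: [0.5896, 0.2305, 0.2588]
tcp_rot: [0.707, 0.707, 0.001, 0.0]
wrist_force: [-0.2, -0.2, -1.0]
finger_gap: 0.599
finger_force: 0.0
```

```bash
python3 - <<'E'
from h import *
s,st=snap('scene'); f=s['frame'][110:320,190:410,::-1]; a=cv2.resize(f,(440,420))
v,_=snap('side'); b=cv2.resize(v['frame'][140:340,200:371,::-1],(359,420))
cv2.imwrite('pics/c5.png',np.hstack([a,b])); print(st['tcp_pos'])
E
```

```text
[0.58956665 0.23048039 0.25882913]
```

View pics/c5.png

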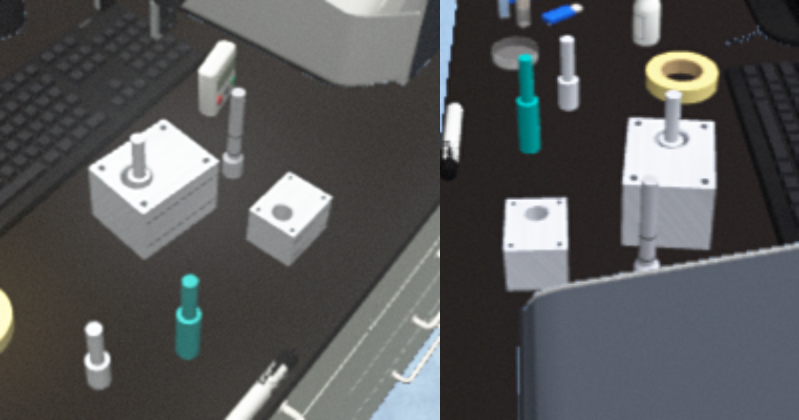

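The long plug sits in the bore with its shoulder level at (138,177). The rod stands beside the block at (233,165), and the short plug and turquoise decoy haven't moved.

```bash
python3 -c "
from station import robot
print(robot.sign_off())"
```

```text
the job is handed in; nothing more can be done
None
```

The bore sounded deep (about 60 mm), so I closed it with the long plug, shoulder level with the block top, stood the rod upright beside the block, left the short plug where it was, and handed the job in at about 20 s.

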